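# Put the bottling kit away on the hearth

### The arm

A 7-joint arm with a two-finger parallel gripper is mounted at the origin on the work surface. World frame = base frame: x ahead of the robot, y to its left, z up, the work surface at z = 0. Lengths are in m, angles in rad, forces in N, time in s.
With the tool pointing down it reaches from about 0.425 to 0.925 m from the base axis. Payload 6.8 kg.
Tool frame: the origin (TCP) lies at the very end of the fingers, on their centre line; the grasp point (between the pads) lies 19 mm behind it; z points along the fingers, y is the direction in which the jaws open and shut (so a half turn about z gives the same grasp; the last joint's range is limited). The gripper opens to 88 mm and grips with 3 to 60 N. Pads are 20 mm wide; open, the fingers measure 115 mm over their backs; the gripper's body (75 mm by 178 mm) begins 61 mm behind the grasp point.
Start: joints at [1.141, 0.477, 0.022, 1.555, -0.011, 1.109, -0.083], TCP at [0.213, -0.64, 0.203] pointing down, gripper open.
Joint ranges: [-2.96, 2.96], [-0.34, 2.1], [-1.41, 1.46], [0.24, 2.44], [-1.37, 4.51], [0.17, 1.92], [-2.96, 2.96]. Speed limits (rad/s): [2.39, 2.39, 3.14, 3.14, 3.14, 3.14, 3.14].

### API

Orientations are given as [roll, pitch, yaw] about the fixed x, y, z axes, in that order (R = Rz(yaw) Ry(pitch) Rx(roll)).
In Python, from plant import r, kin, imaging gives the robot as it stands. Calls block until the motion is done:
- r.move_ptp(position, orientation): joint-space move of the TCP to a pose.
- r.move_linear(position, ori=None, rate=0.15): straight line of the TCP; ori=None keeps the orientation; rate is the mean speed in m/s.
- r.move_j(angles): joint-space move.
- r.gripper_to(opening, squeeze=None): finger opening in m; squeeze is the grip in N (None keeps the last); returns when the fingers have stopped.
- r.pause(seconds).
- kin.solve_ik(position, orientation): joint angles nearest the present ones, or None.
- r.state(): the state.
- imaging.capture(name): name is "scene" or "top" or "wrist"; returns a dict with "image" (384x512x3 uint8, red, green, blue), "range_z" (384x512 float32, m along the optical axis (not along the pixel's ray), 0 where there is no reading), "fov_y" (degrees; the focal length in pixels is half the picture's height over the tangent of half this angle, whatever the lens; pixels are square), "cx", "cy" (the principal point, pixels), "k1" (the pictures are not rectified: a ray, as slopes to the right and down, at radius r is drawn at 1 + k1 r^2 times it, then the intrinsics apply), "world_from_camera" (4x4, takes a point from camera to world coordinates). Camera axes: x right, y up, looking along -z (the intrinsics and any distortion apply to the point x, -y, -z); pixel columns grow to the right and rows downward; lengths in m; the calibration is good to about 2 mm. A picture is of the moment at which its call begins.
A pose or a line that the arm cannot do raises r.Unreachable and nothing moves.
- r.job_done(): hands the job in, once; it reports no verdict.
The state is a dict: "t": time; "joint_pos": joint angles; "qvel": joint speeds; "effort": joint torques, N m; "tool_pos": TCP position; "orientation": TCP orientation; "wrist_force": force on the tool from outside, world axes, zero at the start; "moment": the same for the moment, N m; "width": finger opening in m.
Only numpy, scipy, OpenCV 4.12 (cv2) and the standard library are available. Lean on these libraries where they do the work, as an engineer would, in place of code of your own. Each camera call takes 0.05 s, during which the arm holds its last target.

### The job

The bottling is done, so put the kit away: carry the tray over the near, empty blue crate and tip it low over the crate so that its cork bungs slide off into it, put any bungs left lying about into that crate too, and set the empty tray back down flat on its terracotta tile. Slide every roll of tape up off the spindle, lay the rolls flat in the open drawer and push the drawer fully shut. Leave the can, jar, mug, opener and brush where they are.

Things in the scene. Friction and masses are not known exactly. Their poses are not given: they have to be found in the camera images.
- tray: aluminium tray, 180 (x) x 130 (y) mm, floor 4 mm thick, rims 18 mm high on both sides and at the rear (-x); the front edge (+x) is an open lip where pieces slide off. At the rear stands a wooden handle plate 10 mm thick (x), 56 mm wide (y), up to 76 mm above the underside. Origin: centre of the underside, z up. 0.17 kg. Starts on the tile, lip towards the crates
- tray_lip (a point): middle of the tray's open front edge, on top of the floor; same axes as the tray
- tray_grip (a point): point in the middle of the handle plate's thickness and width, 54 mm above the tray's underside, where to pinch it across its 10 mm thickness (fingers on its +x and -x faces); same axes as the tray
- mat: flat terracotta tile fixed to the hearth, 200 (its x) x 150 (its y) mm, 6 mm thick, the tray's resting place. Origin: centre of its underside, z up; the tray starts with its x axis roughly along the mat's x axis
- crate: two blue plastic crates clipped together, fixed. The near one (open, empty) is to be filled: 220 (x) x 160 (y) x 75 mm outside, walls and floor 6 mm. Origin: centre of the underside of the near crate. The far one, 226 mm further along its x, holds an amber bottle 200 mm tall
- spindle: fixed upright spindle: round wooden base 80 mm in diameter, 12 mm thick, with a steel post 14 mm in diameter up to 84 mm above the hearth. Origin: centre of its underside
- rollA: roll of tape (a ring), 54 mm outside, 25 mm hole, 22 mm tall, 0.06 kg; origin: centre of its underside (z along its axis). It starts lowest on the spindle, on the base
- rollB: second roll of tape, same as rollA, resting on top of rollA on the spindle; absent in some starts
- dbox_drawer0 (a joint): how far the drawer of the grey drawer box is out, in m: 0 shut, starts at 0.115 to 0.13, 0.134 at most
- drawer_in (a point): centre of the drawer's inner floor, which moves with it: x points into the box (the drawer slides out along -x), z up. Inside 155 (x) x 148 (y) mm, walls 41 mm high above this floor; front panel 15 mm thick. With the drawer out by q, the part clear of the box's top spans x = -0.077 to about q - 0.085 of this point
- dbox_drawer0_handle (a point): middle of the drawer's steel bar handle, 35 mm in front of the drawer's front face, bar along y; about 47 mm above the hearth. The box's top is 85 mm above the hearth
- can: silver can, 66 mm across, 115 mm tall, near the robot; origin under its centre. Bystander
- jar: clear jar with a twist lid, 72 mm across, 110 mm tall; origin under its centre. Bystander
- mug: white mug, 76 mm across, 90 mm tall; origin under its centre. Bystander
- opener: flat steel bottle opener, 130 mm long, lying on top of the drawer box; origin under its middle. Bystander
- brush: hand brush lying at the left of the hearth; origin under it. Bystander
- bung1: cork bung, slightly tapered, 31 mm across below, 35 mm on top, 22 mm tall, 14 g; origin: centre of its narrow underside, z along its axis. Starts on the tray
- bung2: cork bung, slightly tapered, 31 mm across below, 35 mm on top, 22 mm tall, 14 g; origin: centre of its narrow underside, z along its axis. Starts on the tray
- bung3: cork bung, slightly tapered, 31 mm across below, 35 mm on top, 22 mm tall, 14 g; origin: centre of its narrow underside, z along its axis. Starts on the tray; absent in some starts
- bung4: cork bung, slightly tapered, 31 mm across below, 35 mm on top, 22 mm tall, 14 g; origin: centre of its narrow underside, z along its axis. Starts on the tray; absent in some starts
- bung5: cork bung, slightly tapered, 31 mm across below, 35 mm on top, 22 mm tall, 14 g; origin: centre of its narrow underside, z along its axis. Starts on the tray; absent in some starts
- bung6: cork bung, slightly tapered, 31 mm across below, 35 mm on top, 22 mm tall, 14 g; origin: centre of its narrow underside, z along its axis. Starts on the hearth, near side, astray
- bung7: cork bung, slightly tapered, 31 mm across below, 35 mm on top, 22 mm tall, 14 g; origin: centre of its narrow underside, z along its axis. Starts on the hearth, near side, astray; absent in some starts
- bung8: cork bung, slightly tapered, 31 mm across below, 35 mm on top, 22 mm tall, 14 g; origin: centre of its narrow underside, z along its axis. Starts on the hearth, near side, astray; absent in some starts

How it is judged:
By the outcome, as a careful person would: the job done as asked, in the order asked, and still so for the second after the job is handed in, with the robot touching nothing.
Of bung3, bung4, bung5, bung7, bung8, rollB only 4 to 6 are there at a start; the rules pass over those that are not, and their reading is None.
At some moment in a run one of tray, bung6, bung7, bung8, bung1, bung4 may be knocked a few centimetres aside while the robot is not near it.
It also fails if it takes over 210 s, if anything falls off the work surface, if the arm or the gripper's body presses on something with over 40 N, if the wrist force passes 120 N, or if a joint passes its speed limit or range.

## Working session

There is one attempt and no reset: what is moved stays moved. The work goes in short steps, each a Python script; the robot and the scene stay as the last script left them, time stands still between calls to the robot, and variables do not carry over. Pictures are saved under pics/ and viewed, and the job is handed in when it is done.

```bash
ls; mkdir -p pics
cat > h.py <<'E'
import numpy as np, cv2, pickle
from plant import r, kin, imaging
def cap(name, tag):
    c=imaging.capture(name); pickle.dump(c,open(f'pics/{tag}.pkl','wb'))
    cv2.imwrite(f'pics/{tag}.png',c['image'][:,:,::-1]); return c
def load(tag): return pickle.load(open(f'pics/{tag}.pkl','rb'))
def cloud(c):
    H,W=c['range_z'].shape
    f=H/2/np.tan(np.radians(c['fov_y'])/2)
    K=np.array([[f,0,c['cx']],[0,f,c['cy']],[0,0,1.]])
    u,v=np.meshgrid(np.arange(W),np.arange(H))
    pts=np.stack([u,v],-1).reshape(-1,1,2).astype(np.float64)
    n=cv2.undistortPoints(pts,K,np.array([c['k1'],0,0,0.])).reshape(H,W,2)
    z=c['range_z']
    P=np.stack([n[...,0]*z,-n[...,1]*z,-z],-1)
    M=c['world_from_camera']
    Wd=P@M[:3,:3].T+M[:3,3]; Wd[z<=0]=np.nan
    return Wd
def px(c,u,v,z):
    "intersect pixel ray with plane z"
    H=384;f=H/2/np.tan(np.radians(c['fov_y'])/2)
    K=np.array([[f,0,c['cx']],[0,f,c['cy']],[0,0,1.]])
    n=cv2.undistortPoints(np.array([[[u,v]]],float),K,np.array([c['k1'],0,0,0.])).ravel()
    M=c['world_from_camera'];d=M[:3,:3]@np.array([n[0],-n[1],-1]);o=M[:3,3]
    return o+d*(z-o[2])/d[2]
def ortho(cs,tag,x0,x1,y0,y1,s=0.001):
    "top-down rendering: rows = -x (far up), cols = -y"
    pass
def crop(tag,u0,v0,u1,v1,k=4):
    im=cv2.imread(f'pics/{tag}.png')[v0:v1,u0:u1]
    im=cv2.resize(im,None,fx=k,fy=k,interpolation=cv2.INTER_CUBIC)
    cv2.imwrite(f'pics/{tag}_c{u0}_{v0}.png',im)
E
python3 - <<'E'
from h import *
for n in ['scene','top','wrist']:
    c=cap(n,n+'0'); print(n,c['fov_y'],c['cx'],c['cy'],c['k1']); print(c['world_from_camera'].round(3))
print(r.state())
E
```

```text
pics
scene 51.144032594713686 257.44792210763075 190.6125178945767 -0.07461322894300583
[[-8.00e-02 -7.73e-01  6.30e-01  1.19e+00]
 [ 9.97e-01 -6.20e-02  5.10e-02  7.70e-02]
 [-1.00e-03  6.32e-01  7.75e-01  8.54e-01]
 [ 0.00e+00  0.00e+00  0.00e+00  1.00e+00]]
top 48.165818834657856 257.8136654649148 194.86397841222887 -0.1538861558961975
[[-0.113  0.973 -0.2    0.362]
 [-0.994 -0.111  0.02   0.042]
 [-0.003  0.201  0.98   1.179]
 [ 0.     0.     0.     1.   ]]
wrist 70.05253291598122 255.1971993548769 190.484294989568 -0.050282150264761946
[[ 0.317  0.917  0.242  0.279]
 [-0.948  0.307  0.08  -0.618]
 [-0.001 -0.255  0.967  0.383]
 [ 0.     0.     0.     1.   ]]
{'t': 0.15, 'joint_pos': array([ 1.14092384,  0.4776027 ,  0.02236802,  1.55616679, -0.01149121,
        1.10930052, -0.08309859]), 'qvel': array([-8.97103705e-04, -1.68105406e-03, -1.26820904e-03, -3.64830037e-03,
       -1.00844947e-03,  3.28195516e-05, -1.26860818e-03]), 'effort': array([ 1.31572950e-03, -5.83290410e+01,  1.53621510e+00, -2.72877967e+01,
       -5.41579525e-02,  1.44637082e-02,  9.92601372e-05]), 'tool_pos': array([ 0.21329878, -0.63992049,  0.20183485]), 'orientation': array([-3.14024833e+00,  1.10650332e-04,  3.21777289e-01]), 'wrist_force': array([ 0.00920659, -0.0738597 ,  0.08905962]), 'moment': array([-0.01665009,  0.02306641,  0.00783912]), 'width': 0.0877662639634184}
```

View pics/scene0.png

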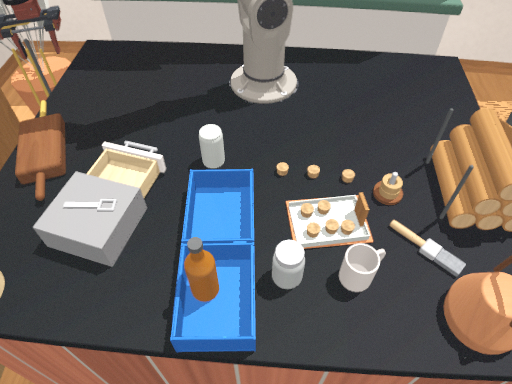

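View pics/top0.png

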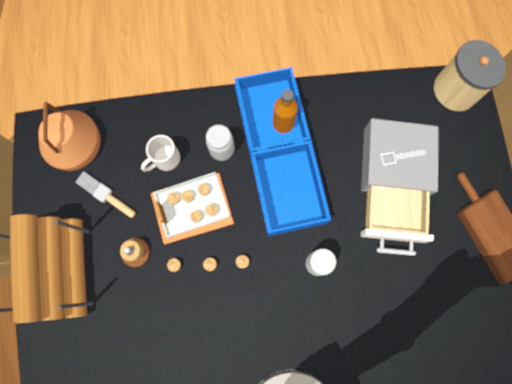

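View pics/wrist0.png

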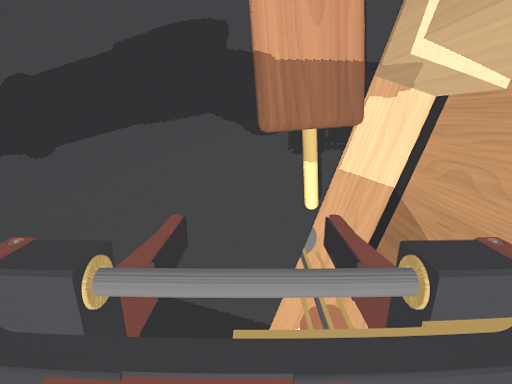

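Run:
```python
from h import *
im=cv2.imread('pics/top0.png')
cv2.imwrite('pics/a1.png',cv2.resize(im[150:290,90:270],None,fx=4.4,fy=4.2,interpolation=cv2.INTER_CUBIC))
c=load('top0');P=cloud(c)
def show(u,v):print((u,v),P[v,u].round(3))
for q in [(174,265),(210,265),(242,262),(173,197),(187,196),(204,188),(196,215),(212,209),(161,213),(321,260),(130,252),(130,247),(220,142),(162,153),(285,115),(398,240),(400,205)]: show(*q)
sc=load('scene0');S=cloud(sc)
for (u,v) in [(393,178),(390,190),(391,183),(283,169),(313,172),(348,176),(366,196),(211,130)]: print((u,v),S[v,u].round(3))
```

```text
(174, 265) [0.432 0.265 0.021]
(210, 265) [0.422 0.168 0.021]
(242, 262) [0.421 0.082 0.019]
(173, 197) [0.616 0.25  0.036]
(187, 196) [0.614 0.212 0.035]
(204, 188) [0.632 0.164 0.032]
(196, 215) [0.559 0.192 0.035]
(212, 209) [0.572 0.148 0.03 ]
(161, 213) [0.569 0.279 0.07 ]
(321, 260) [ 0.399 -0.115  0.115]
(130, 252) [0.475 0.369 0.07 ]
(130, 247) [nan nan nan]
(220, 142) [0.732 0.103 0.11 ]
(162, 153) [0.754 0.278 0.009]
(285, 115) [ 0.775 -0.072  0.141]
(398, 240) [ 0.431 -0.356 -0.   ]
(400, 205) [ 0.525 -0.37   0.022]
(393, 178) [0.484 0.374 0.071]
(390, 190) [0.505 0.369 0.047]
(391, 183) [0.483 0.374 0.049]
(283, 169) [0.432 0.087 0.023]
(313, 172) [0.435 0.171 0.021]
(348, 176) [0.443 0.267 0.022]
(366, 196) [0.494 0.317 0.002]
(211, 130) [ 0.391 -0.114  0.117]
```

View pics/a1.png

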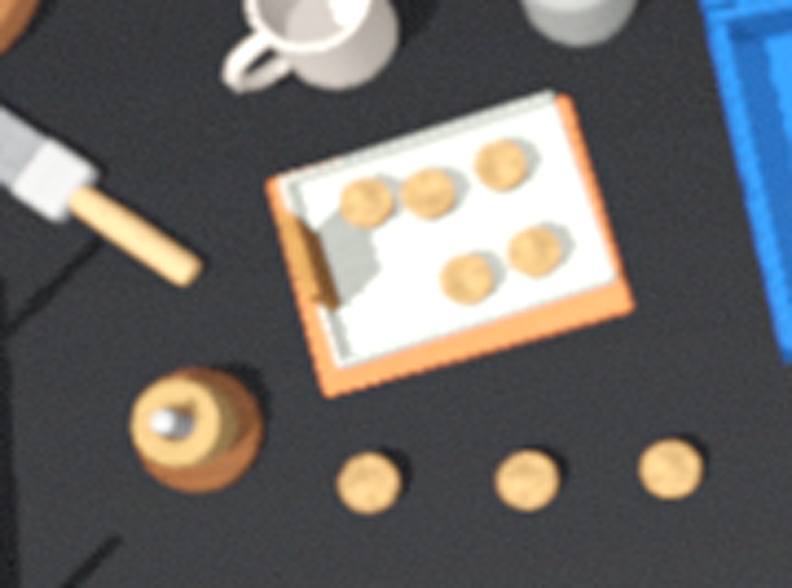

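Run:
```python
from h import *
im=cv2.imread('pics/scene0.png')
a=cv2.resize(im[150:270,260:420],None,fx=4.5,fy=4.5,interpolation=cv2.INTER_CUBIC)
cv2.imwrite('pics/a2.png',a)
a=cv2.resize(im[130:270,30:190],None,fx=4.2,fy=4.2,interpolation=cv2.INTER_CUBIC)
cv2.imwrite('pics/a3.png',a)
S=cloud(load('scene0'));P=cloud(load('top0'))
# spindle points
for nm,C in (('S',S),('P',P)):
    m=(abs(C[...,0]-.48)<.06)&(abs(C[...,1]-.37)<.06)&(C[...,2]>.006)
    z=C[m][:,2]; print(nm,np.histogram(z,bins=np.arange(0,.1,.006)))
    for lo,hi in ((.05,.062),(.03,.04),(.008,.016)):
        q=C[m&(C[...,2]>lo)&(C[...,2]<hi)]
        if len(q)>3: print(lo,len(q),q.mean(0).round(4),q.min(0).round(3),q.max(0).round(3))
```

```text
S (array([  0, 179,  70,  30,  30,  45,  39,  40,  70, 155,   9,   8,  12,
        14,   7,   0]), array([0.   , 0.006, 0.012, 0.018, 0.024, 0.03 , 0.036, 0.042, 0.048,
       0.054, 0.06 , 0.066, 0.072, 0.078, 0.084, 0.09 , 0.096]))
0.05 208 [0.4839 0.3746 0.055 ] [0.456 0.348 0.05 ] [0.507 0.402 0.062]
0.03 73 [0.4961 0.3716 0.0344] [0.466 0.349 0.03 ] [0.51  0.401 0.04 ]
0.008 218 [0.4922 0.3692 0.0112] [0.442 0.336 0.008] [0.52  0.416 0.016]
P (array([  0, 131, 156,  16,  12,  10,  18,  20,  48, 191,  22,   1,   2,
        13,  13,   0]), array([0.   , 0.006, 0.012, 0.018, 0.024, 0.03 , 0.036, 0.042, 0.048,
       0.054, 0.06 , 0.066, 0.072, 0.078, 0.084, 0.09 , 0.096]))
0.05 253 [0.4807 0.3729 0.0563] [0.455 0.346 0.05 ] [0.506 0.4   0.061]
0.03 22 [0.4836 0.3614 0.0356] [0.458 0.348 0.031] [0.507 0.385 0.04 ]
0.008 245 [0.4743 0.3622 0.0122] [0.441 0.333 0.008] [0.519 0.411 0.016]
```

View pics/a2.png

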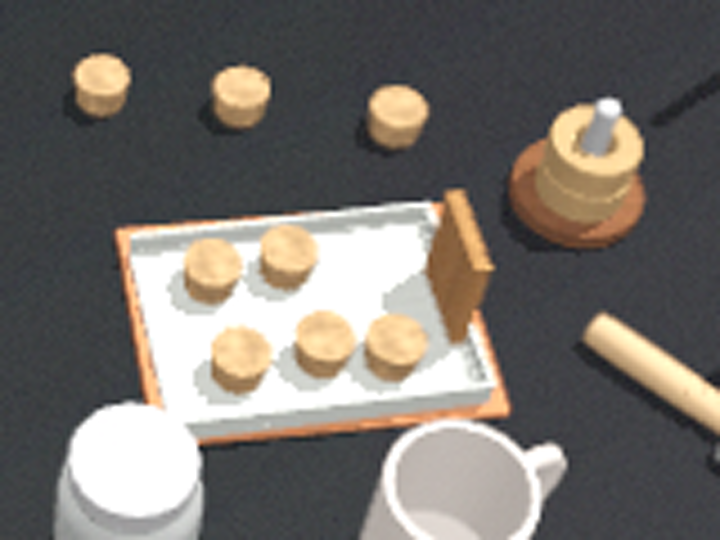

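View pics/a3.png

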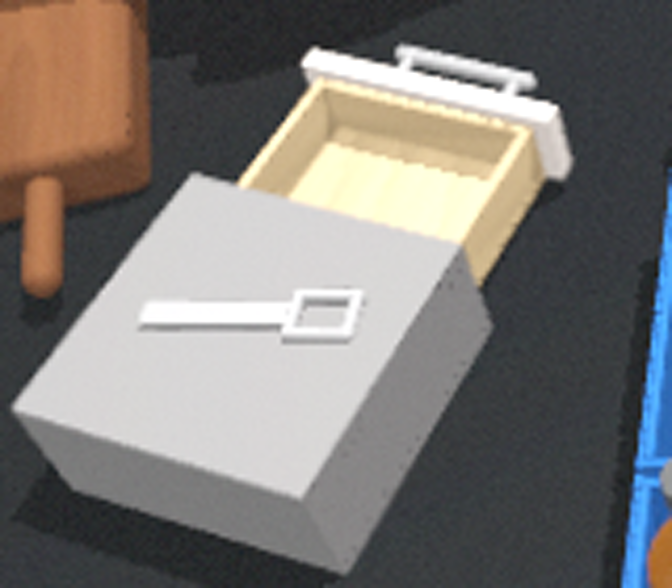

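```bash
cat >> h.py <<'E'
def rect(C,box,zlo,zhi,extra=None):
    x0,x1,y0,y1=box
    m=(C[...,0]>x0)&(C[...,0]<x1)&(C[...,1]>y0)&(C[...,1]<y1)&(C[...,2]>zlo)&(C[...,2]<zhi)
    if extra is not None: m&=extra
    q=C[m][:,:2].astype(np.float32)
    if len(q)<4: return None
    return cv2.minAreaRect(q*1000),len(q),C[m].mean(0).round(4)
def blob(C,img,box,zlo,zhi): return rect(C,box,zlo,zhi)
E
python3 - <<'E'
from h import *
for t in('scene0','top0'):
    c=load(t);C=cloud(c);im=c['image'].astype(int)
    print(t)
    R,G,B=im[...,0],im[...,1],im[...,2]
    print('handle',rect(C,(.5,.63,.25,.33),.055,.09))
    print('handle z>.075',rect(C,(.5,.63,.25,.33),.076,.09))
    print('crate',rect(C,(.4,1,-.25,.15),.06,.09,(B>R+60)))
    orange=(R>G+50)&(R>150)&(G>80)
    print('mat',rect(C,(.5,.72,.08,.35),-.001,.013,(R-B>60)))
    white=(abs(R-B)<25)&(R>150)
    print('trayall',rect(C,(.5,.7,.09,.32),.003,.03,white))
    print('draw rim',rect(C,(.4,.7,-.55,-.2),.04,.075,(R-B>20)&(R>120)))
    print('front',rect(C,(.4,.6,-.55,-.2),.03,.08,white))
    print('box',rect(C,(.4,.9,-.55,-.2),.08,.095,(abs(R-B)<25)))
    print('handlebar',rect(C,(.35,.48,-.46,-.25),.035,.056))
    for p in ((.43,.085),(.43,.17),(.44,.266)): print('bung',rect(C,(p[0]-.04,p[0]+.04,p[1]-.04,p[1]+.04),.016,.03))
E
```

```text
scene0
handle (((573.9340209960938, 286.14971923828125), (59.29707717895508, 11.324151992797852), 13.48022174835205), 169, array([0.5778, 0.2851, 0.0732]))
handle z>.075 (((573.6102294921875, 286.53253173828125), (58.81422424316406, 10.979199409484863), 12.755881309509277), 89, array([0.5747, 0.2859, 0.0802]))
crate (((712.756591796875, -54.20362091064453), (450.5112609863281, 167.0399169921875), 5.592057228088379), 2702, array([ 0.7402, -0.0537,  0.0717]))
mat (((578.0780639648438, 234.70932006835938), (155.9390106201172, 253.2635955810547), 10.281624794006348), 345, array([0.6134, 0.2045, 0.0046]))
trayall (((584.0845336914062, 209.86380004882812), (146.7733917236328, 187.49929809570312), 12.291172981262207), 2245, array([0.5918, 0.207 , 0.0114]))
draw rim (((476.2099914550781, -396.427978515625), (309.664306640625, 119.0414047241211), 71.55886840820312), 811, array([ 0.4746, -0.3556,  0.0545]))
front (((458.4261169433594, -305.9032897949219), (228.76609802246094, 121.11658477783203), 44.671592712402344), 460, array([ 0.439 , -0.3165,  0.0652]))
box (((648.5669555664062, -381.87609
[... 1806 characters left out ...]
0156), (191.91302490234375, 187.37017822265625), 77.26420593261719), 4398, array([ 0.6502, -0.3824,  0.0868]))
handlebar (((432.1088562011719, -336.9524841308594), (94.3042984008789, 172.397705078125), 0.23497119545936584), 306, array([ 0.4196, -0.3413,  0.0492]))
bung (((423.4490661621094, 81.6204833984375), (32.091712951660156, 32.10661697387695), 83.54898071289062), 129, array([0.4233, 0.0827, 0.0231]))
bung (((424.8987121582031, 167.63818359375), (32.488372802734375, 32.263694763183594), 83.76151275634766), 131, array([0.4252, 0.1683, 0.0223]))
bung (((432.7149658203125, 267.7345886230469), (33.470149993896484, 32.28800964355469), 85.52486419677734), 129, array([0.4332, 0.2665, 0.0223]))
```

```bash
cat >> h.py <<'E'
from scipy.spatial.transform import Rotation as Rn
def tilt_ori(yaw_tool, th, s=1):
    """tool rpy: tray frame yaw a with tool y = s*tray x ; tilt th about tray y (lip down)."""
    pass
def tray_T(p,yaw,th):
    T=np.eye(4);T[:3,:3]=(Rn.from_euler('z',yaw)*Rn.from_euler('y',th)).as_matrix();T[:3,3]=p;return T
def grip_T(dx=-0.085,h=0.035,s=1):
    # tool in tray frame
    G=np.eye(4);y=np.array([s,0,0.]);z=np.array([0,0,-1.]);x=np.cross(y,z)
    G[:3,:3]=np.stack([x,y,z],1);G[:3,3]=[dx,0,h];return G
def pose(T): return T[:3,3],Rn.from_matrix(T[:3,:3]).as_euler('xyz')
def tip_pose(lip,yaw,th,dx=-0.085,h=0.035,s=1,liplen=0.09):
    T=tray_T([0,0,0],yaw,th); T[:3,3]=np.array(lip)-T[:3,:3]@np.array([liplen,0,0.004])
    return pose(T@grip_T(dx,h,s))
E
python3 - <<'E'
from h import *
c=load('top0')
for u,v in [(268,180),(565,95),(632,310),(325,395)]:
    print(px(c,90+u/4.4-.4,150+v/4.2-.4,.006).round(4))
cy=np.radians(5.62); ex=np.array([np.cos(cy),np.sin(cy)]);ey=np.array([-ex[1],ex[0]])
near=np.array([.714,-.0548])-.113*ex; print('near',near)
lip=near+.03*ey; yaw=cy-np.pi/2
for s in(1,-1):
    for th in (0,.3,.6,.9,1.05):
        p,o=tip_pose([*lip,.07],yaw,th,s=s); q=kin.solve_ik(p,o); print(s,th,p.round(3),o.round(2),None if q is None else np.round(q,2))
    p,o=pose(tray_T([.593,.205,.006],np.radians(-76.8),0)@grip_T(s=s));q=kin.solve_ik(p,o);print(p,o,None if q is None else np.round(q,2))
E
```

```text
[0.6426 0.3189 0.006 ]
[0.6791 0.1233 0.006 ]
[0.5294 0.0952 0.006 ]
[0.4947 0.2923 0.006 ]
near [ 0.60154316 -0.06586612]
1 0 [0.581 0.138 0.101] [3.14 0.   0.1 ] [ 0.09  0.53 -0.57  1.81  0.35  0.91 -2.11]
1 0.3 [0.583 0.121 0.151] [-2.84  0.    0.1 ] [ 0.19  0.45 -0.42  1.8  -0.15  0.91 -1.57]
1 0.6 [0.586 0.09  0.194] [-2.54  0.    0.1 ] [ 0.29  0.47 -0.28  1.75 -0.54  1.09 -1.15]
1 0.9 [0.59  0.048 0.226] [-2.24  0.    0.1 ] [ 0.41  0.57 -0.21  1.68 -0.75  1.33 -0.91]
1 1.05 [0.593 0.024 0.237] [-2.09  0.    0.1 ] [ 0.46  0.65 -0.18  1.63 -0.83  1.46 -0.82]
[0.57359018 0.28775421 0.041     ] [3.14159265 0.         0.23038346] [-0.14  0.68 -0.6   1.73  0.48  0.88 -2.28]
-1 0 [0.581 0.138 0.101] [-3.14  0.   -3.04] [ 0.31  0.63 -0.9   1.79  0.58  1.    0.85]
-1 0.3 [0.583 0.121 0.151] [ 2.84  0.   -3.04] [ 0.65  0.68 -1.11  1.77  0.37  0.98  1.14]
-1 0.6 [0.586 0.09  0.194] [ 2.54  0.   -3.04] [ 0.67  0.59 -0.82  1.73 -0.21  1.02  1.72]
-1 0.9 [0.59  0.048 0.226] [ 2.24 -0.   -3.04] [ 0.8   0.7  -0.79  1.65 -0.44  1.2   1.97]
-1 1.05 [0.593 0.024 0.237] [ 2.09  0.   -3.04] [ 0.86  0.78 -0.8   1.6  -0.5   1.29  2.04]
[0.57359018 0.28775421 0.041     ] [-3.14159265  0.         -2.91120919] [ 0.16  0.9  -1.11  1.71  0.89  1.13  0.57]
```

Run:
```python
from h import *
r.move_linear([.213,-.64,.36],rate=.3)
a=np.radians(-76.8)
p,o=pose(tray_T([.593,.205,.006],a,0)@grip_T())
h=[.5745,.2862]
r.move_ptp([*h,.30],o); r.gripper_to(.04,60)
print(r.state()['t'],r.state()['joint_pos'].round(2))
for t in('scene','top'):
    c=cap(t,t+'1');C=cloud(c)
    print(rect(C,(.5,.63,.25,.33),.076,.09))
cap('wrist','wrist1')
```

```text
5.1667 [ 0.11  0.53 -0.99  1.47  0.44  1.39 -2.25]
(((573.7183837890625, 286.3578796386719), (58.28703308105469, 10.650402069091797), 13.06014633178711), 91, array([0.575 , 0.2859, 0.0801]))
None
```

View pics/wrist1.png

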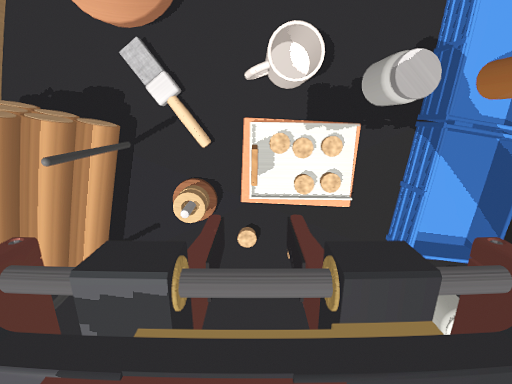

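View pics/scene1.png

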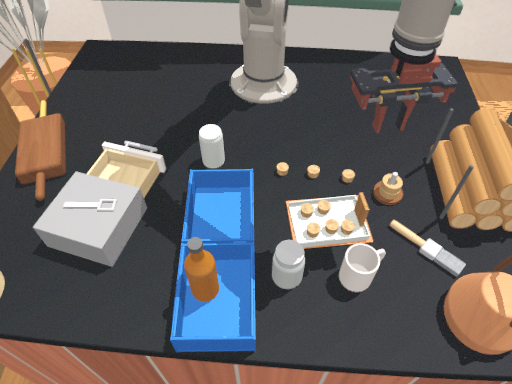

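Run:
```python
from h import *
h=[.574,.2861]
r.move_linear([*h,.12],rate=.25)
r.move_linear([*h,.042],rate=.1)
print(r.state()['wrist_force'].round(2))
r.gripper_to(0.005,60); s=r.state(); print(s['width'],s['wrist_force'].round(2),s['t'])
r.move_linear([*h,.075],rate=.05)
s=r.state(); print(s['width'],s['tool_pos'].round(4),s['orientation'].round(3),s['wrist_force'].round(2),s['moment'].round(2))
c=cap('scene','s2')
```

```text
[0.49 0.43 0.17]
0.009563883880853172 [-0.45  0.98  1.14] 7.7
0.00964260684178701 [0.5739 0.2858 0.0748] [3.141 0.    0.23 ] [ 0.27  0.1  -2.45] [0.18 0.05 0.  ]
```

View pics/s2.png

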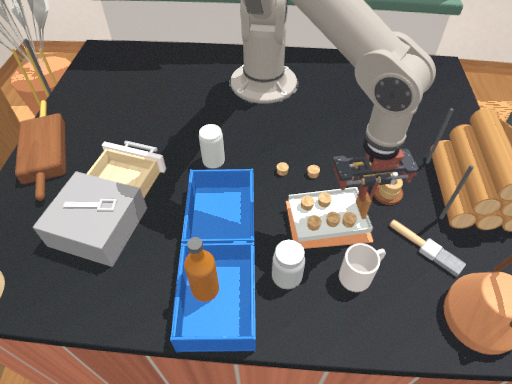

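```bash
cat >> h.py <<'E'
cy=np.radians(5.62); ex=np.array([np.cos(cy),np.sin(cy)]);ey=np.array([-ex[1],ex[0]])
near=np.array([.714,-.0548])-.113*ex
def crate_xy(a,b): return near+a*ex+b*ey
E
python3 - <<'E'
from h import *
r.move_linear([.574,.2861,.16],rate=.2)
yaw=cy-np.pi/2; L=crate_xy(0,.03)
p,o=tip_pose([*L,.12],yaw,0,h=.036); r.move_linear(p,o,rate=.15)
for th,z in((.3,.085),(.5,.075)):
    p,o=tip_pose([*L,z],yaw,th,h=.036); r.move_linear(p,o,rate=.1)
cap('scene','s3')
for th,z in((.75,.07),(.95,.068)):
    p,o=tip_pose([*L,z],yaw,th,h=.036); r.move_linear(p,o,rate=.06)
r.pause(.4)
cap('scene','s4'); cap('top','t4');s=r.state();print(s['t'],s['wrist_force'],s['width'])
E
```

```text
13.275 [-0.01210655  0.44768214 -1.58284585] 0.009754998413546993
```

View pics/s3.png

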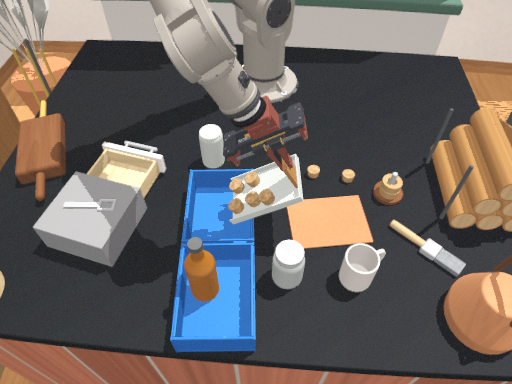

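View pics/s4.png

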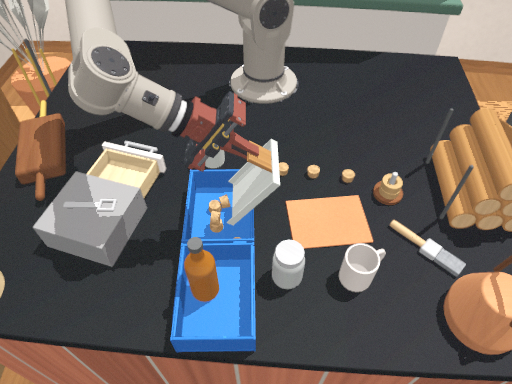

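View pics/t4.png

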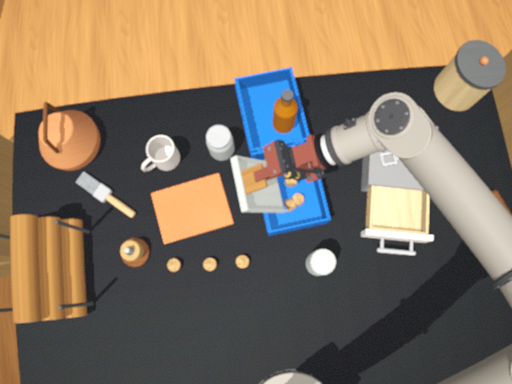

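Run:
```python
from h import *
for t in('s4','t4'):
    c=load(t);C=cloud(c);im=c['image'].astype(int);R,G,B=[im[...,i] for i in range(3)]
    print('mat',rect(C,(.46,.72,.08,.36),-.004,.013,(R-B>60)&(C[...,1]<.33)&~((C[...,0]<.47))))
im=cv2.imread('pics/s4.png');cv2.imwrite('pics/s4c.png',cv2.resize(im[140:250,170:300],None,fx=5,fy=5,interpolation=cv2.INTER_CUBIC))
yaw=cy-np.pi/2; L=crate_xy(0,.03)
for th,z in((.6,.08),(.3,.1),(0,.125)):
    p,o=tip_pose([*L,z],yaw,th,h=.036); r.move_linear(p,o,rate=.25)
s=r.state();print(s['t'],s['tool_pos'],s['orientation'],s['joint_pos'].round(2))
cap('scene','s5')
```

```text
mat (((581.8448486328125, 210.37374877929688), (156.83981323242188, 204.33763122558594), 10.472457885742188), 3683, array([0.5872, 0.2103, 0.005 ]))
mat (((587.9451293945312, 208.4918670654297), (158.47413635253906, 207.27882385253906), 10.34902572631836), 3998, array([0.5854, 0.2068, 0.0067]))
14.7083 [0.58168456 0.13704318 0.1558106 ] [-3.14100679e+00  2.06844654e-03  9.64114087e-02] [ 0.33  0.56 -0.92  1.75  0.5   1.09 -2.22]
```

View pics/s5.png

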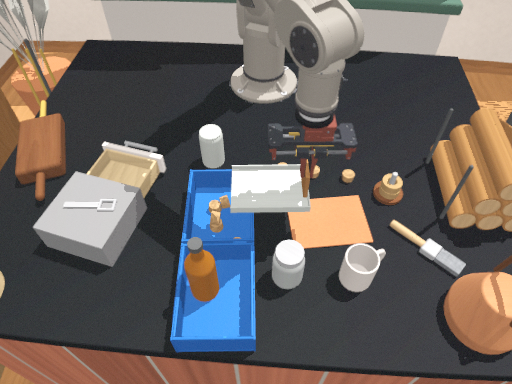

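View pics/s4c.png

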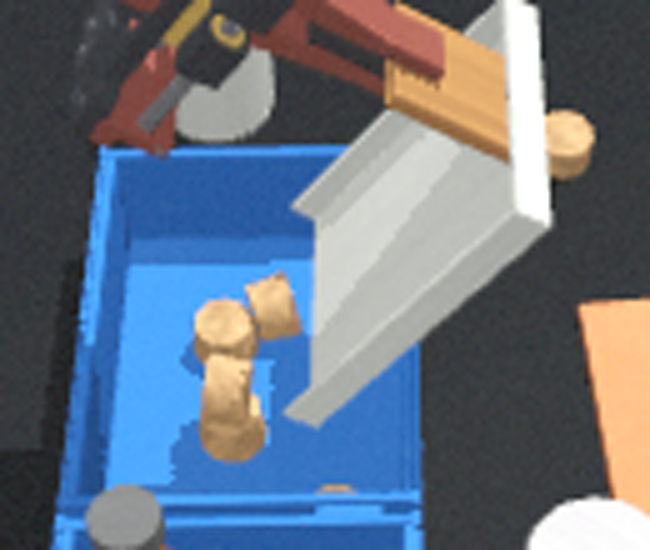

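Run:
```python
from h import *
m=np.array([.5865,.208]); a=np.radians(-79.6)
def P(z,dx=-.085): 
    return pose(tray_T([*m,z],a,0)@grip_T(h=.036))
p,o=P(.12); r.move_linear(p,o,rate=.2)
p,o=P(.02); r.move_linear(p,o,rate=.15)
p,o=P(.0075); r.move_linear(p,o,rate=.03)
s=r.state();print(s['t'],s['tool_pos'],s['wrist_force'].round(2))
for k in range(4):
    if s['wrist_force'][2]>-0.6: break
    p=p-[0,0,.0005]; r.move_linear(p,o,rate=.02); s=r.state(); print(s['tool_pos'][2],s['wrist_force'].round(2))
r.gripper_to(.03)
r.move_linear(p+[0,0,.1],rate=.2)
r.gripper_to(.06)
cap('scene','s6');cap('wrist','w6')
```

```text
17.0583 [0.57109518 0.29162877 0.04340588] [-0.07 -0.23 -1.12]
0.04308280874242056 [ 1.27 -0.18 -2.44]
0.04248388173471751 [ 0.58  0.35 -0.99]
0.0423021418055344 [-0.94 -0.68  2.03]
```

View pics/s6.png

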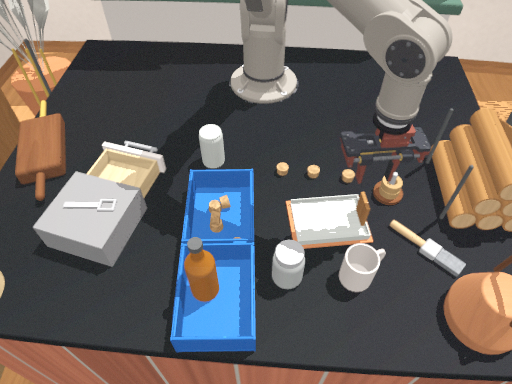

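Run:
```python
from h import *
C=cloud(load('s6'));
D=C[...,:2]-near; lx=D@ex; ly=D@ey
m=(abs(lx)<.1)&(abs(ly)<.07)&(C[...,2]>.013)&(C[...,2]<.06)
print(np.c_[lx[m],ly[m],C[m][:,2]].round(3)[::12])
for t in ('s6',):
    for p in ((.43,.085),(.43,.17),(.44,.266)): print('bung',rect(C,(p[0]-.04,p[0]+.04,p[1]-.04,p[1]+.04),.016,.03))
    print('handle',rect(C,(.5,.63,.25,.33),.076,.09))
for p in ((.422,.083),(.424,.17),(.432,.268)):
  for y in(0,-np.pi/2,np.pi/2):
    for z in (.004,.2):
        q=kin.solve_ik([*p,z],[np.pi,0,y]);print(p,y,z,None if q is None else np.round(q,2))
```

```text
[[-0.054  0.008  0.036]
 [-0.046  0.003  0.037]
 [-0.04   0.012  0.04 ]
 [-0.044 -0.023  0.028]
 [-0.035  0.017  0.038]
 [-0.034 -0.002  0.035]
 [-0.037 -0.02   0.028]
 [-0.033  0.011  0.032]
 [-0.034 -0.013  0.027]
 [-0.03   0.019  0.032]
 [-0.03  -0.004  0.029]
 [-0.029 -0.028  0.026]
 [-0.03   0.003  0.024]
 [-0.023 -0.022  0.029]
 [-0.027  0.011  0.023]
 [-0.022 -0.015  0.026]
 [-0.03   0.018  0.014]
 [-0.025 -0.002  0.018]
 [-0.021 -0.005  0.019]
 [-0.018 -0.026  0.014]
 [ 0.018 -0.003  0.058]
 [ 0.024  0.     0.058]
 [ 0.031 -0.012  0.06 ]
 [ 0.033  0.     0.058]
 [ 0.036 -0.019  0.055]
 [ 0.038 -0.017  0.053]
 [ 0.038 -0.017  0.049]
 [ 0.04  -0.017  0.048]
 [ 0.04  -0.018  0.043]
 [ 0.033 -0.022  0.029]
 [ 0.032 -0.025  0.024]
 [ 0.029  0.005  0.018]
 [ 0.035  0.003  0.022]
 [ 0.036  0.     0.019]
 [ 0.035  0.002  0.014]
 [ 0.041 -0.013  0.014]
 [ 0.074  0.039  0.028]]
bung (((421.5275573730469, 84.70726013183594), (33.671234130859375, 31.747499465942383), 13.810647010803223), 96, array([0.422 , 0.0847, 0.0212]))
bung (((423.44354248046875, 172.26133728027344), (31.05563926696
[... 1066 characters left out ...]
7) -1.5707963267948966 0.2 [ 0.5   0.31 -1.17  2.    0.33  1.04  2.32]
(0.424, 0.17) 1.5707963267948966 0.004 [ 0.36  0.73 -1.11  2.16  0.92  0.85 -1.34]
(0.424, 0.17) 1.5707963267948966 0.2 [ 0.5   0.31 -1.17  2.    0.33  1.04 -0.82]
(0.432, 0.268) 0 0.004 [-0.05  0.63 -0.79  2.06  0.68  0.73 -2.85]
(0.432, 0.268) 0 0.2 [ 0.16  0.37 -1.02  1.9   0.36  1.07 -2.58]
(0.432, 0.268) -1.5707963267948966 0.004 [-1.43  0.82  1.05  2.14 -1.03  0.83 -2.86]
(0.432, 0.268) -1.5707963267948966 0.2 [ 0.26  0.44 -1.17  1.9   0.45  1.11  2.05]
(0.432, 0.268) 1.5707963267948966 0.004 [ 0.15  0.79 -1.09  2.04  0.92  0.91 -1.47]
(0.432, 0.268) 1.5707963267948966 0.2 [ 0.36  0.56 -1.37  1.89  0.59  1.19 -1.22]
```

```bash
cat >> h.py <<'E'
def find_bung(p):
    C=cloud(imaging.capture('scene'))
    d=.035
    q=rect(C,(p[0]-d,p[0]+d,p[1]-d,p[1]+d),.015,.03)
    if q is None or q[1]<70: return None,q
    return np.array([q[2][0]+.0005,q[2][1]-.001]),q
def pick_bung(p,drop,yaw=np.pi/2):
    o=[np.pi,0,yaw]
    r.move_ptp([*p,.14],o); r.gripper_to(.065,15)
    r.move_linear([*p,.03],rate=.25); r.move_linear([*p,.004],rate=.08)
    r.gripper_to(.01,15); w=r.state()['width']
    r.move_linear([*p,.15],rate=.25); w2=r.state()['width']; print('w',w,w2,r.state()['t'])
    if w2<.02: return False
    d=crate_xy(*drop); o2=[np.pi,0,np.pi/2+cy]
    r.move_linear([*d,.15],o2,rate=.3)
    r.move_linear([*d,.05],rate=.2)
    r.gripper_to(.052); r.move_linear([*d,.15],rate=.3)
    return True
E
python3 - <<'E'
from h import *
p,q=find_bung((.432,.268)); print(p,q)
pick_bung((.432,.268),(-.05,.048))
cap('scene','s7')
E
```

```text
[0.4335 0.2685] (((430.94403076171875, 269.9286804199219), (30.38376235961914, 35.715023040771484), 85.5466537475586), 103, array([0.433 , 0.2695, 0.0207]))
w 0.010104510451160578 0.010012362064130255 23.925
```

View pics/s7.png

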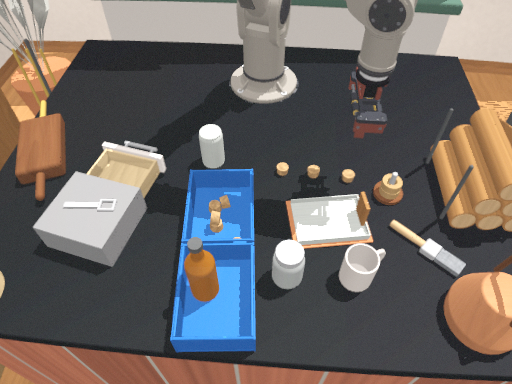

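Run:
```python
from h import *
s=r.state();print(s['tool_pos'],s['orientation'],s['joint_pos'].round(2))
cap('wrist','w7')
print(find_bung((.432,.268)))
```

```text
[0.43136628 0.26686935 0.14834049] [-3.13974666e+00  1.79166311e-03  1.57062114e+00] [ 0.3   0.61 -1.3   1.95  0.66  1.11 -1.28]
(array([0.4333, 0.2689]), (((430.938232421875, 269.83837890625), (31.280122756958008, 37.47675704956055), 88.4992904663086), 101, array([0.4328, 0.2699, 0.0207])))
```

View pics/w7.png

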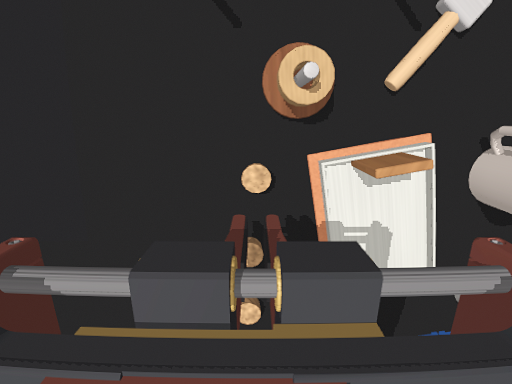

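Run:
```python
from h import *
c=load('w7');C=cloud(c);print(C[178,256],C[250,253],C[313,249],c['world_from_camera'].round(3))
r.gripper_to(.065,15)
r.move_linear([.432,.268,.03],rate=.25);print(r.state()['tool_pos'],r.state()['width']);cap('scene','s8');cap('wrist','w8')
```

```text
[0.43160858 0.26955534 0.02091687] [0.4280518  0.17864101 0.0217835 ] [0.42258609 0.08562799 0.0219808 ] [[ 1.    -0.001  0.001  0.431]
 [ 0.001  0.966  0.257  0.337]
 [-0.001 -0.257  0.966  0.33 ]
 [ 0.     0.     0.     1.   ]]
[0.43208337 0.26881312 0.0306796 ] 0.06493220585750484
```

View pics/s8.png

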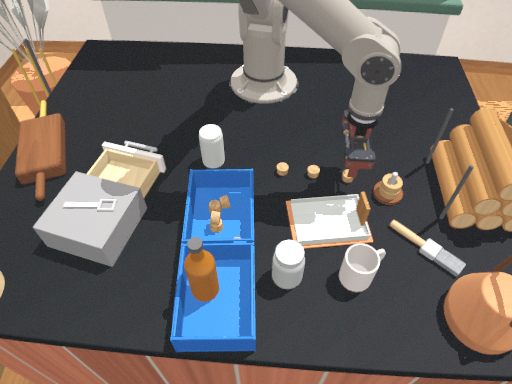

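View pics/w8.png

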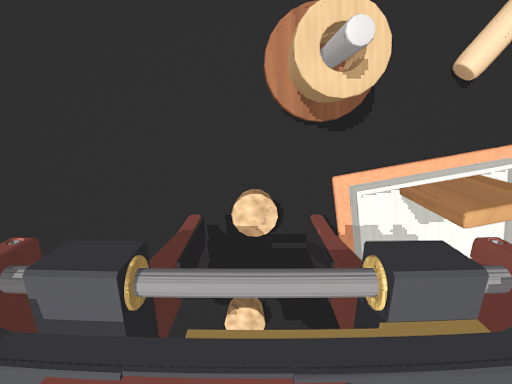

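Run:
```python
from h import *
r.move_linear([.432,.268,.004],rate=.08);s=r.state();print(s['tool_pos'],s['wrist_force'].round(2))
r.gripper_to(.02,30);s=r.state();print(s['width'],s['wrist_force'].round(2));cap('wrist','w9');cap('scene','s9')
```

```text
[0.43162569 0.26790138 0.00355867] [1.12 0.45 0.36]
0.02027126668409668 [-0.57  0.11 -0.12]
```

View pics/w9.png

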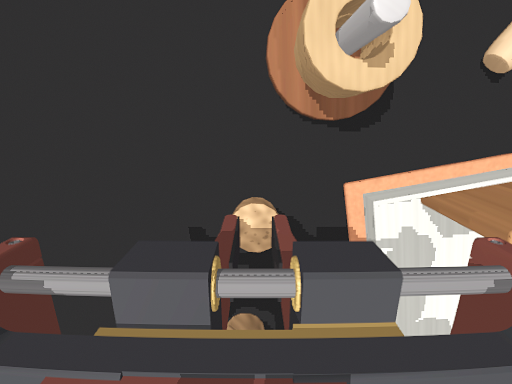

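Run:
```python
from h import *
c=load('w9');C=cloud(c)
for u,v in [(256,210),(256,240),(230,220),(230,235),(285,220),(285,235),(284,250),(225,250),(256,300)]: print(u,v,C[v,u].round(4))
M=c['world_from_camera'];p=np.linalg.inv(M)@np.array([.4316,.268,.0036,1]);print(p, M.round(4))
f=192/np.tan(np.radians(c['fov_y']/2));print(c['cx']+f*p[0]/-p[2],c['cy']+f*p[1]/p[2])
im=cv2.imread('pics/s9.png');cv2.imwrite('pics/s9c.png',cv2.resize(im[100:220,280:430],None,fx=5,fy=5,interpolation=cv2.INTER_CUBIC))
```

```text
256 210 [0.432  0.2814 0.0211]
256 240 [0.432  0.2609 0.0214]
230 220 [0.4167 0.2798 0.0346]
230 235 [0.4184 0.2792 0.0546]
285 220 [0.4491 0.2795 0.0338]
285 235 [0.4469 0.2792 0.0546]
284 250 [0.4446 0.2793 0.0716]
225 250 [0.4178 0.2799 0.0727]
256 300 [ 4.322e-01  1.989e-01 -2.000e-04]
[ 1.10115583e-04 -2.08356086e-02 -1.93719146e-01  1.00000000e+00] [[ 1.000e+00 -1.000e-03 -7.000e-04  4.313e-01]
 [ 1.100e-03  9.668e-01  2.554e-01  3.376e-01]
 [ 4.000e-04 -2.554e-01  9.668e-01  1.856e-01]
 [ 0.000e+00  0.000e+00  0.000e+00  1.000e+00]]
255.35291312060482 219.94780042440317
```

View pics/s9c.png

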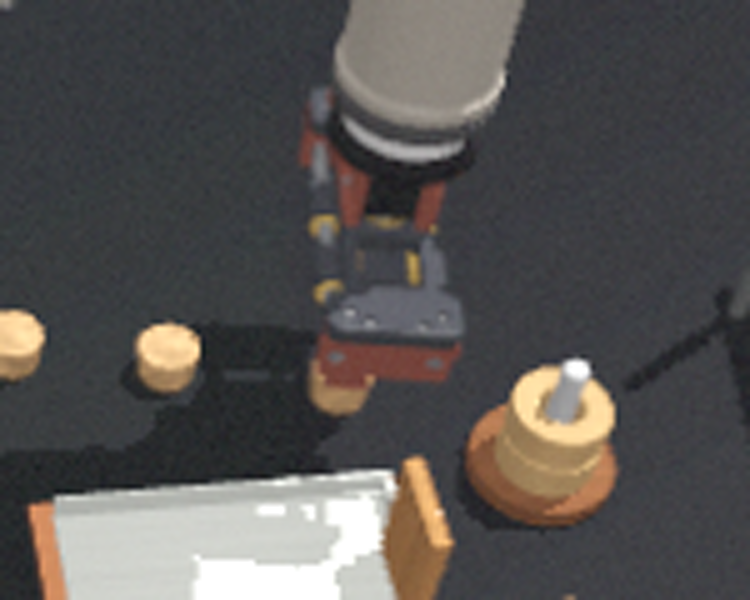

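Run:
```python
from h import *
for t,z,w in (('w7',.148,.01),('w8',.0307,.065),('w9',.0036,.02)):
    C=cloud(load(t)); m=(abs(C[...,0]-.432)<.06)&(abs(C[...,1]-.268)<.03)&(C[...,2]>.025)
    print(t,z,C[m][:,2].min(), np.percentile(C[m][:,2],2))
for t in ('s7','s8','s9'):
    C=cloud(load(t)); m=(abs(C[...,0]-.432)<.06)&(abs(C[...,1]-.268)<.03)&(C[...,2]>.025)
    q=C[m]; q=q[np.argsort(q[:,2])]; print(t,q[::6][:6].round(3).tolist())
```

```text
w7 0.148 0.16772091097238948 0.20087793974589238
w8 0.0307 0.049558516014505755 0.07371372763696445
w9 0.0036 0.0250466791077667 0.05426477970297235
s7 [[0.435, 0.265, 0.025], [0.442, 0.262, 0.171], [0.447, 0.273, 0.173], [0.443, 0.261, 0.176], [0.445, 0.273, 0.178], [0.445, 0.257, 0.18]]
s8 [[0.472, 0.271, 0.051], [0.472, 0.265, 0.055], [0.471, 0.26, 0.057], [0.474, 0.261, 0.061], [0.472, 0.272, 0.064], [0.47, 0.274, 0.066]]
s9 [[0.449, 0.266, 0.025], [0.451, 0.28, 0.028], [0.45, 0.274, 0.031], [0.449, 0.268, 0.033], [0.452, 0.272, 0.037], [0.418, 0.251, 0.112]]
```

Run:
```python
from h import *
r.move_linear([.432,.2685,.03],rate=.15); r.gripper_to(.06,20)
for z in (.004,-.004,-.009,-.013):
    r.move_linear([.432,.2685,z],rate=.05); s=r.state(); print(z,s['tool_pos'][2].round(4),s['wrist_force'].round(2))
    if abs(s['wrist_force'][2])>4: break
r.gripper_to(.02,20);s=r.state();print(s['width'],s['wrist_force'].round(2),s['t'])
```

```text
0.004 0.0039 [ 0.07  0.46 -0.33]
-0.004 -0.0043 [-0.08 -0.89  0.23]
-0.009 -0.0093 [-0.84 -0.15 -0.27]
-0.013 -0.0132 [-0.09 -0.74  0.29]
0.03288861854259322 [-0.42 -0.5   0.76] 30.3167
```

```bash
cat >> h.py <<'E'
def drop_bung(drop):
    d=crate_xy(*drop); o2=[np.pi,0,np.pi/2+cy]
    r.move_linear([*d,.13],o2,rate=.3)
    r.move_linear([*d,.035],rate=.2)
    r.gripper_to(.052); r.move_linear([*d,.13],rate=.3)
def pick_bung(p,drop,yaw=np.pi/2):
    o=[np.pi,0,yaw]
    r.move_ptp([*p,.12],o); r.gripper_to(.062,20)
    r.move_linear([*p,.02],rate=.25); r.move_linear([*p,-.013],rate=.1)
    r.gripper_to(.01,20); w=r.state()['width']
    r.move_linear([*p,.13],rate=.25); w2=r.state()['width']; print('w',w,w2,r.state()['t'])
    if w2<.025: return False
    drop_bung(drop); return True
E
python3 - <<'E'
from h import *
r.move_linear([.432,.2685,.13],rate=.25);print(r.state()['width'])
drop_bung((-.05,.048)); print(r.state()['t'])
p,q=find_bung((.424,.1705)); print(p,q)
if p is not None: pick_bung(p,(.005,.05))
cap('scene','s10')
E
```

```text
0.033358449814500514
33.8417
[0.4252 0.1712] (((423.25030517578125, 172.17735290527344), (31.02939224243164, 33.49387741088867), 87.189453125), 97, array([0.4247, 0.1722, 0.021 ]))
w 0.03337940871529361 0.03298787765850122 37.5333
```

View pics/s10.png

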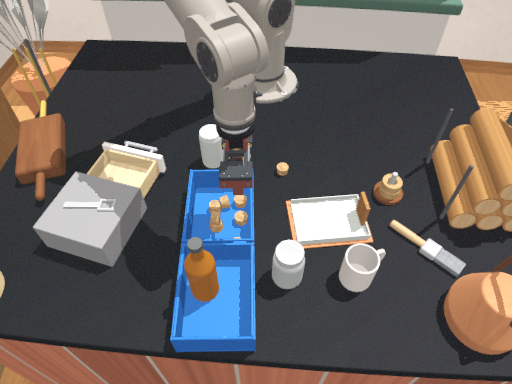

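Run:
```python
from h import *
p,q=find_bung((.422,.0835)); print(p,q)
if p is not None: pick_bung(p,(-.045,-.05))
r.move_ptp([.48,.20,.22],[np.pi,0,np.pi/2])
cap('scene','s11');cap('top','t11');cap('wrist','w11');print(r.state()['t'])
im=cv2.imread('pics/s11.png');cv2.imwrite('pics/s11c.png',cv2.resize(im[160:270,160:290],None,fx=5,fy=5,interpolation=cv2.INTER_CUBIC))
for t in('s11','t11','w11'):
    c=load(t);C=cloud(c);im=c['image'].astype(int);R,G,B=[im[...,i] for i in range(3)]
    print(t,'roll top',rect(C,(.43,.53,.32,.43),.052,.062), 'A',rect(C,(.43,.53,.32,.43),.03,.062),'post',rect(C,(.43,.53,.32,.43),.066,.09))
    print('mat',rect(C,(.46,.72,.08,.36),-.004,.013,(R-B>60)&(C[...,1]<.33)&~((C[...,0]<.47))))
    print('handle',rect(C,(.5,.63,.25,.33),.076,.09))
    if t=='w11': continue
    cream=(R-B>20)&(R>120)
    print('draw',rect(C,(.40,.62,-.5,-.26),.04,.075,cream))
    print('box',rect(C,(.5,.8,-.52,-.25),.08,.092))
    print('front',rect(C,(.38,.55,-.5,-.25),.054,.075,(abs(R-B)<25)))
    print('bar',rect(C,(.36,.47,-.43,-.29),.042,.053,(abs(R-B)<25)))
```

```text
[0.4226 0.0837] (((419.5735168457031, 85.05704498291016), (35.76109313964844, 31.023353576660156), 3.0506818294525146), 98, array([0.4221, 0.0847, 0.0208]))
w 0.032967101959612125 0.03303524956639452 43.8083
47.8333
s11 roll top (((481.51849365234375, 375.2164306640625), (53.06108093261719, 49.90601348876953), 73.48453521728516), 191, array([0.4833, 0.3749, 0.0551])) A (((483.1980285644531, 375.4013366699219), (54.370601654052734, 53.02131652832031), 73.48453521728516), 348, array([0.4885, 0.3734, 0.049 ])) post (((479.7642822265625, 376.46630859375), (13.203075408935547, 11.671056747436523), 83.06900024414062), 40, array([0.4809, 0.3758, 0.078 ]))
mat (((575.6784057617188, 219.697998046875), (165.7630157470703, 224.5611572265625), 10.888298988342285), 463, array([0.6239, 0.1918, 0.0043]))
handle (((571.4344482421875, 290.1391296386719), (55.387691497802734, 10.996410369873047), 11.437555313110352), 84, array([0.5733, 0.2899, 0.0803]))
draw (((499.5817565917969, -344.31573486328125), (185.96388244628906, 117.60326385498047), 75.56836700439453), 756, array([ 0.4751, -0.3433,  0.0551])
[... 1687 characters left out ...]
374.25634765625), (51.79583740234375, 49.71538162231445), 0.8579980134963989), 1374, array([0.4784, 0.3747, 0.0553])) A (((479.81451416015625, 374.2029113769531), (50.00382614135742, 54.4030647277832), 89.37543487548828), 1688, array([0.479 , 0.3727, 0.0526])) post (((477.8592224121094, 375.8502197265625), (13.203462600708008, 13.512340545654297), 2.515977621078491), 205, array([0.478 , 0.3747, 0.0806]))
mat (((584.0100708007812, 209.58935546875), (150.84681701660156, 202.0538787841797), 10.448182106018066), 2035, array([0.548 , 0.2224, 0.005 ]))
handle (((569.481201171875, 291.5340576171875), (55.19960021972656, 10.316469192504883), 11.066038131713867), 470, array([0.5693, 0.2915, 0.0812]))
```

View pics/s11.png

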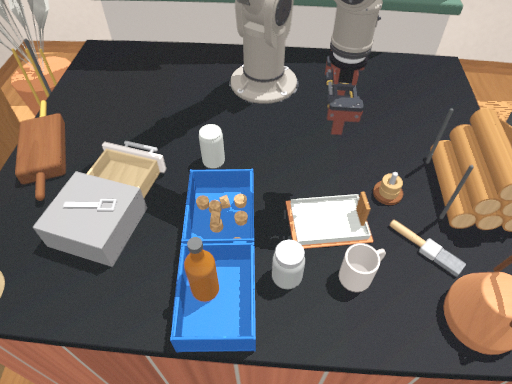

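View pics/s11c.png

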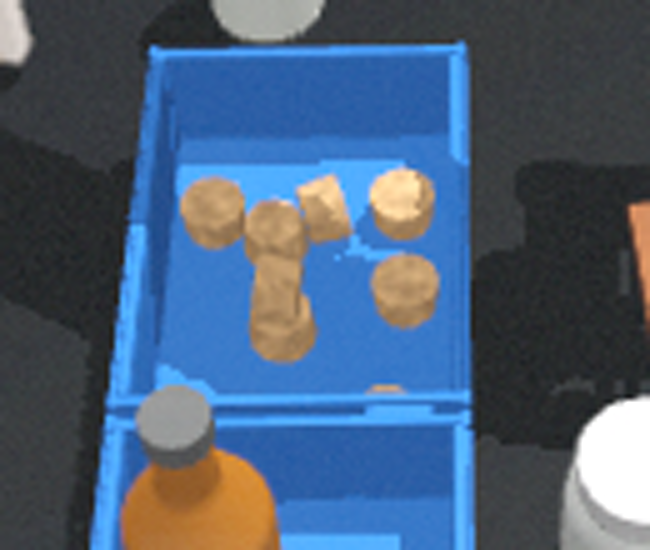

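View pics/t11.png

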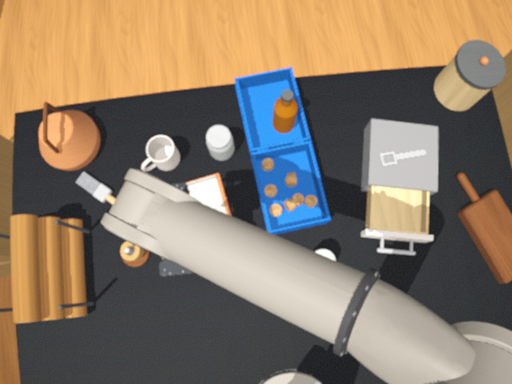

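Run:
```python
from h import *
o=[np.pi,0,np.pi/2]; p=[.4797,.375]
r.move_linear([*p,.14],o,rate=.25); r.gripper_to(.075,25)
r.move_linear([*p,.05],rate=.2); r.move_linear([*p,.017],rate=.08)
s=r.state();print(s['wrist_force'].round(2),s['tool_pos'])
r.gripper_to(.03,25); s=r.state();print(s['width'],s['wrist_force'].round(2))
cap('wrist','w12')
r.move_linear([*p,.06],rate=.08); r.move_linear([*p,.16],rate=.2)
s=r.state();print(s['width'],s['wrist_force'].round(2),s['t'])
cap('scene','s12')
od=[np.pi,0,np.radians(78.5)]
for q in ([.48,-.35,.16],[.48,-.35,.01],[.5,-.32,.01],[.5,-.39,.01]): print(kin.solve_ik(q,od))
```

```text
[-0.04 -0.5   0.77] [0.47946921 0.37500494 0.01669934]
0.053820864162920874 [-0.13  0.07  1.99]
0.05381418639559879 [ 0.83 -0.01 -0.97] 52.3333
[ 1.31971954  0.65264377 -1.13483635  1.74522349  0.64093376  1.16969489
 -0.204878  ]
[ 1.24911006  0.85067228 -1.03425817  1.84173539  0.88140892  0.99233452
 -0.37422301]
[ 1.18521162  0.84636677 -1.02794739  1.842967    0.8760862   0.98751677
 -0.43182128]
[ 1.24643814  0.89241794 -1.01971105  1.74260866  0.87978882  1.03681392
 -0.3017587 ]
```

View pics/s12.png

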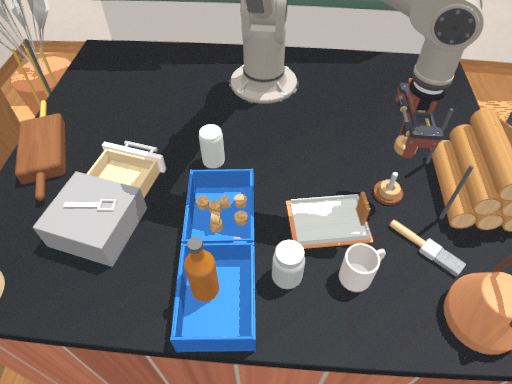

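Run:
```python
from h import *
od=[np.pi,0,np.radians(78.5)]
r.move_linear([.47,0.0,.18],[np.pi,0,np.radians(85)],rate=.3)
r.move_linear([.49,-.42,.2],od,rate=.3)
print(r.state()['width'],r.state()['t'])
cap('wrist','w13');cap('scene','s13');cap('top','t13')
```

```text
0.053739073466622864 55.3333
```

View pics/w13.png

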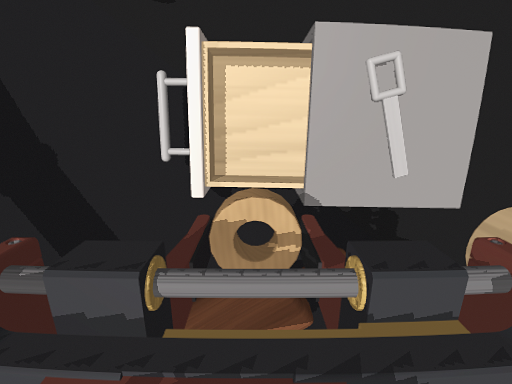

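View pics/s13.png

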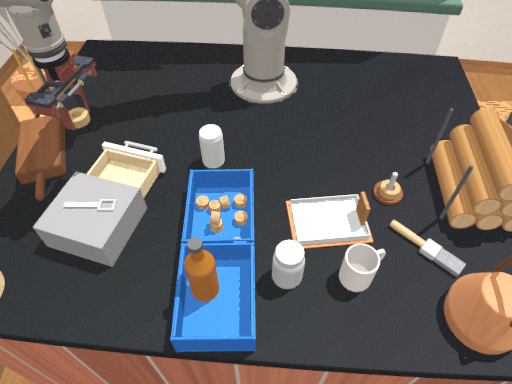

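```bash
python3 - <<'E'
from h import *
C=cloud(load('w13'))
for n,(u,v) in dict(bar1=(163,76),bar2=(166,157),barm=(163,115),panT=(193,40),panB=(198,188),floor1=(235,75),floor2=(235,165),floor3=(295,75),floor4=(290,165),wallN=(260,45),wallS=(260,184),boxe1=(318,35),boxe2=(309,195),boxfar=(480,40)).items(): print(n,C[v,u].round(4))
E
python3 - <<'E'
from h import *
im=cv2.imread('pics/w13.png');cv2.imwrite('pics/w13c.png',cv2.resize(im[15:215,140:340],None,fx=3,fy=3,interpolation=cv2.INTER_CUBIC))
E
```

```text
bar1 [ 0.4097 -0.2825  0.0506]
bar2 [ 0.3883 -0.3729  0.051 ]
barm [ 0.3986 -0.3245  0.0522]
panT [ 0.4557 -0.2587  0.0712]
panB [ 0.4226 -0.414   0.0723]
floor1 [ 0.4893 -0.2935  0.0207]
floor2 [ 0.4655 -0.4035  0.0217]
floor3 [ 0.5622 -0.3079  0.0209]
floor4 [ 0.5373 -0.4179  0.0209]
wallN [ 0.5237 -0.2754  0.0622]
wallS [ 0.4943 -0.4259  0.0621]
boxe1 [ 0.5805 -0.2825  0.085 ]
boxe2 [ 0.5467 -0.4438  0.0849]
boxfar [ 0.7475 -0.3148  0.0835]
```

View pics/w13c.png

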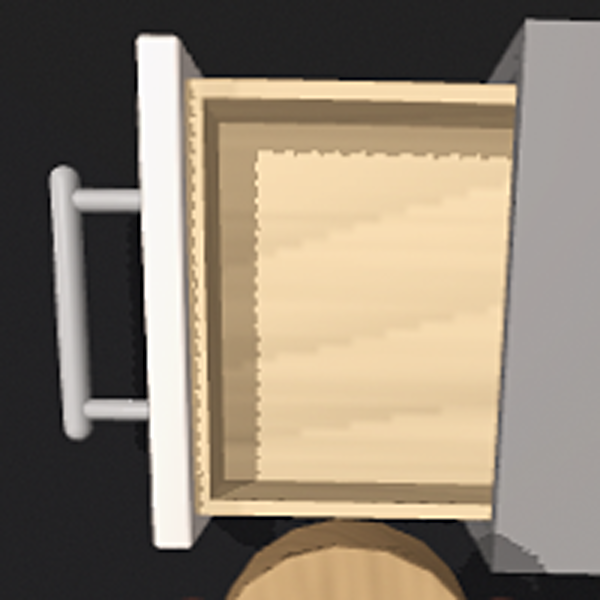

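```bash
cat >> h.py <<'E'
dy=np.radians(-12); dex=np.array([np.cos(dy),np.sin(dy)]); dey=np.array([-dex[1],dex[0]])
D0=np.array([.5237,-.3542])
def dr(a,b): return D0+a*dex+b*dey
od=[np.pi,0,np.pi/2+dy]
E
python3 - <<'E'
from h import *
d=dr(-.022,-.037)
r.move_linear([*d,.11],od,rate=.25)
r.move_linear([*d,.03],rate=.15); 
z=.007
r.move_linear([*d,z],rate=.05)
s=r.state();print(s['wrist_force'].round(2),s['tool_pos'],s['width'])
while s['wrist_force'][2]<.8 and z>.003:
    z-=.001; r.move_linear([*d,z],rate=.03); s=r.state(); print(z,s['wrist_force'].round(2))
r.gripper_to(.064); print(r.state()['width'])
r.move_linear([*d,.13],rate=.2)
cap('wrist','w14'); print(r.state()['t'])
E
```

```text
[-0.29  0.28 -0.98] [ 0.49450807 -0.38568178  0.00685234] 0.05382402885863092
0.006 [-0.37  0.52 -0.76]
0.005 [-0.48 -0.34  1.62]
0.06355145805428802
59.0333
```

View pics/w14.png

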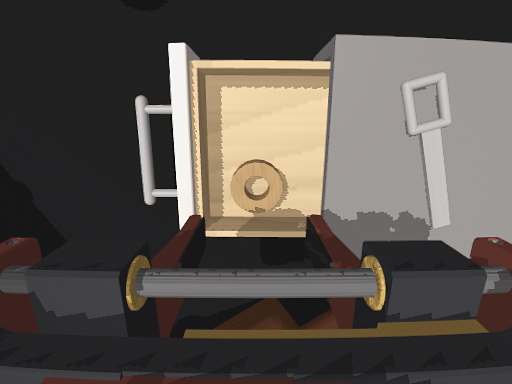

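Run:
```python
from h import *
o=[np.pi,0,np.pi/2]; p=[.4797,.375]
r.move_linear([.49,-.30,.17],rate=.3)
r.move_linear([.47,0,.18],[np.pi,0,np.radians(85)],rate=.35)
r.move_linear([*p,.15],o,rate=.35); r.gripper_to(.075,25)
c=cap('scene','s15');C=cloud(c);print('A',rect(C,(.43,.53,.32,.43),.028,.04),'post',rect(C,(.43,.53,.32,.43),.045,.09))
r.move_linear([*p,.05],rate=.2)
for z in (.02,.008,-.003):
    r.move_linear([*p,z],rate=.08); s=r.state();print(z,s['wrist_force'].round(2))
    if abs(s['wrist_force'][2])>4: break
r.gripper_to(.03,25); s=r.state();print(s['width'],s['wrist_force'].round(2))
r.move_linear([*p,.05],rate=.08); r.move_linear([*p,.16],rate=.2)
s=r.state();print(s['width'],s['wrist_force'].round(2),s['t'])
cap('scene','s16')
```

```text
A (((482.8417663574219, 376.22235107421875), (53.06523132324219, 51.30549621582031), 57.71122360229492), 213, array([0.4858, 0.3751, 0.0325])) post (((480.0242614746094, 376.6573486328125), (13.71204662322998, 14.288188934326172), 79.35065460205078), 73, array([0.4813, 0.3756, 0.0679]))
0.02 [0.11 0.11 0.47]
0.008 [0.13 0.41 0.15]
-0.003 [ 0.27 -0.16  0.77]
0.054092684389468106 [0.25 1.22 1.32]
0.05347560975296431 [-0.01 -0.07 -1.13] 65.95
```

View pics/s16.png

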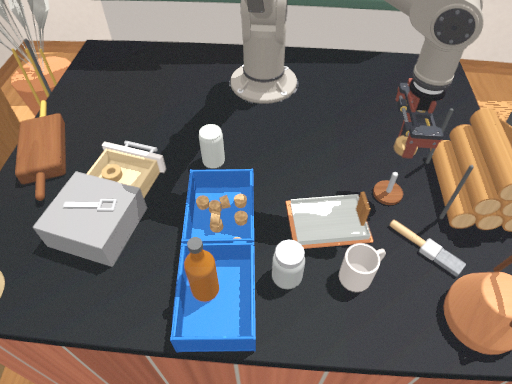

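Run:
```python
from h import *
r.move_linear([.47,0.0,.18],[np.pi,0,np.radians(85)],rate=.35)
d=dr(-.022,.037)
r.move_linear([*d,.12],od,rate=.35)
r.move_linear([*d,.03],rate=.15); 
z=.01
r.move_linear([*d,z],rate=.05)
s=r.state();print(s['wrist_force'].round(2),s['width'])
while s['wrist_force'][2]<.8 and z>.0055:
    z-=.001; r.move_linear([*d,z],rate=.03); s=r.state(); print(z,s['wrist_force'].round(2))
r.gripper_to(.064); print(r.state()['width'])
r.move_linear([*d,.13],rate=.2)
cap('wrist','w17'); cap('scene','s17');print(r.state()['t'])
```

```text
[-0.58 -0.03 -0.21] 0.05344751161045836
0.009000000000000001 [ 0.53 -0.29 -0.6 ]
0.008 [-0.05 -0.16  0.6 ]
0.007 [ 0.19 -0.31  1.58]
0.06371054699030254
71.6083
```

View pics/s17.png

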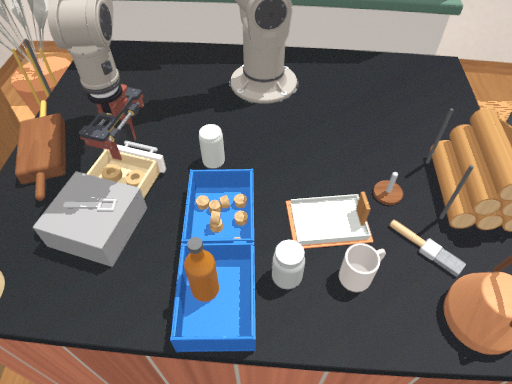

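Run:
```python
from h import *
d=dr(-.175,0)
r.move_linear([*d,.13],od,rate=.3); r.gripper_to(0.0,20)
r.move_linear([*d,.014],rate=.2)
def f(): return -r.state()['wrist_force'][:2]@dex
for a in (-.15,-.13,-.10,-.06,-.035):
    r.move_linear([*dr(a,0),.014],rate=.06); print(a,round(f(),2))
    if f()>15: break
else:
    while a<-.005:
        a+=.002; r.move_linear([*dr(a,0),.014],rate=.04); F=f(); print(round(a,3),round(F,2))
        if F>12: break
cap('scene','s18');print(r.state()['t'],r.state()['width'])
```

```text
-0.15 -0.43
-0.13 0.36
-0.1 0.34
-0.06 -0.12
-0.035 0.54
-0.033 0.1
-0.031 1.19
-0.029 0.07
-0.027 4.0
-0.025 10.21
-0.023 16.46
78.6917 4.6080939614907954e-05
```

View pics/s18.png

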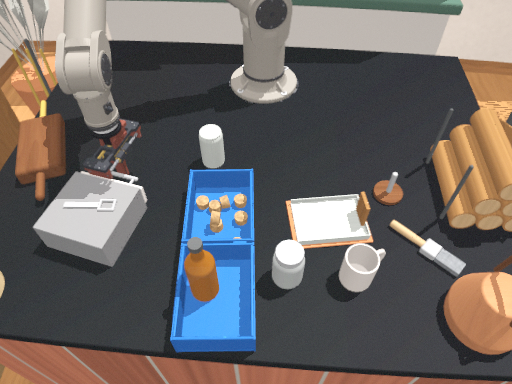

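Shut against a firm stop. I'll back off, retreat upward, and check everything.

Run:
```python
from h import *
r.move_linear([*dr(-.06,0),.014],rate=.1)
r.move_linear([*dr(-.1,0),.2],rate=.2)
cap('wrist','w19')
r.move_ptp([.35,-.45,.3],od)
r.pause(.5)
cap('scene','s19');cap('top','t19');print(r.state()['t'])
for t in('s19','t19'):
    c=load(t);C=cloud(c);im=c['image'].astype(int);R,G,B=[im[...,i] for i in range(3)]
    print('handle',rect(C,(.5,.63,.25,.33),.076,.09))
    print('mat',rect(C,(.46,.72,.08,.36),-.004,.013,(R-B>60)&(C[...,1]<.33)))
    print('box',rect(C,(.5,.8,-.52,-.25),.08,.092))
    print('rimtray',rect(C,(.5,.7,.09,.32),.019,.03,(abs(R-B)<30)))
C=cloud(load('w19'));m=(C[...,2]>.04)&(C[...,2]<.08);L=(C[...,:2]-D0)@dex;Ly=(C[...,:2]-D0)@dey
m&=(abs(Ly)<.1);print(np.histogram(L[m],bins=np.arange(-.1,.12,.01)))
m=(C[...,2]>.083)&(C[...,2]<.09)&(abs(Ly)<.09);print('box front',np.percentile(L[m],[.5,1,2]))
m=(C[...,2]>.068)&(C[...,2]<.078)&(abs(Ly)<.09);print('panel',np.percentile(L[m],[1,50,99]))
for n,s in (('s19','s'),('t19','t')):
    im=cv2.imread(f'pics/{n}.png')
    a=im[160:270,160:390] if s=='s' else im[140:250,140:340]
    cv2.imwrite(f'pics/{n}c.png',cv2.resize(a,None,fx=3.4,fy=3.4,interpolation=cv2.INTER_CUBIC))
```

```text
81.6833
handle (((572.092041015625, 290.4008483886719), (55.940216064453125, 10.613456726074219), 10.38896656036377), 86, array([0.574 , 0.2899, 0.0803]))
mat (((577.8597412109375, 220.4735107421875), (165.4069061279297, 227.14320373535156), 11.9618501663208), 471, array([0.6228, 0.1893, 0.0043]))
box (((648.4946899414062, -382.1784973144531), (194.95248413085938, 187.71315002441406), 77.50586700439453), 4715, array([ 0.655 , -0.3801,  0.085 ]))
rimtray (((585.1825561523438, 211.14268493652344), (134.94873046875, 178.4440460205078), 10.490732192993164), 295, array([0.5887, 0.2171, 0.0222]))
handle (((573.408935546875, 290.2384338378906), (57.674354553222656, 11.064125061035156), 10.487842559814453), 91, array([0.5721, 0.2891, 0.0827]))
mat (((587.3184814453125, 208.63595581054688), (158.7195587158203, 208.0994415283203), 10.382762908935547), 800, array([0.5682, 0.1857, 0.0053]))
box (((652.2078247070312, -384.4044189453125), (192.63319396972656, 186.51026916503906), 77.42203521728516), 4245, array([ 0.65  , -0.3829,  0.0865]))
rimtray (((586.8095092773438, 209.8179931640625), (130.86459350585938, 176.68101501464844), 10.238640785217285), 182, array([0.5702, 0.2182, 0.024 ]))
(array([   0,    0,    0,    0,    0,    0,    0,    0,  669,  143,  111,
        113, 2519, 1263,   98,    0,    0,    0,    0,    0,    0]), array([-1.00000000e-01, -9.00000000e-02, -8.00000000e-02, -7.00000000e-02,
       -6.00000000e-02, -5.00000000e-02, -4.00000000e-02, -3.00000000e-02,
       -2.00000000e-02, -1.00000000e-02, -5.55111512e-17,  1.00000000e-02,
        2.00000000e-02,  3.00000000e-02,  4.00000000e-02,  5.00000000e-02,
        6.00000000e-02,  7.00000000e-02,  8.00000000e-02,  9.00000000e-02,
        1.00000000e-01,  1.10000000e-01]))
box front [0.03633796 0.03700716 0.0383523 ]
panel [0.02114188 0.02932946 0.03749048]
```

View pics/s19.png

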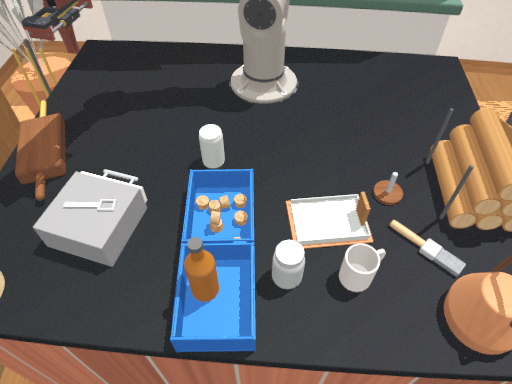

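View pics/t19c.png

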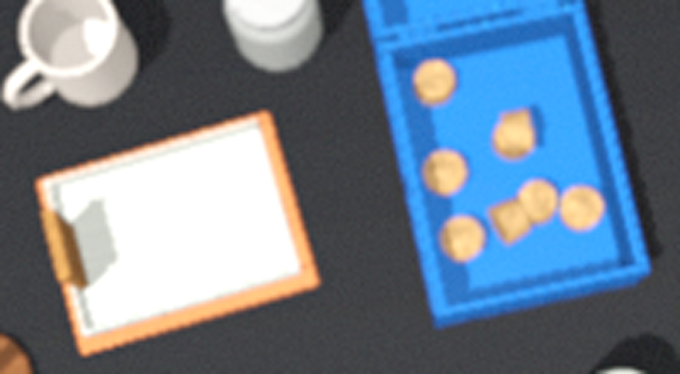

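View pics/w19.png

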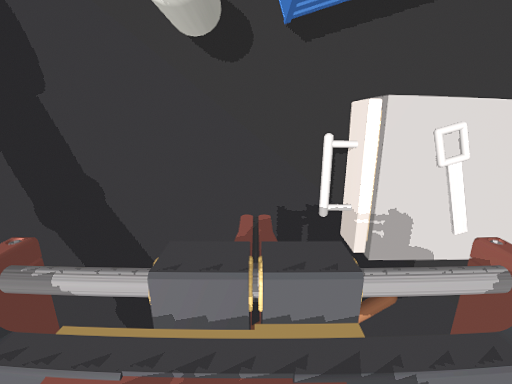

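```bash
python3 -c "
from h import *
r.job_done();print(r.state()['t'])"
```

```text
the job is handed in; nothing more can be done
the job is handed in; nothing more can be done
```

The job is done and handed in at about 82 s of the 210 s allowed.

**What I did:** I tipped the tray low over the near crate and all five bungs slid off. I set the empty tray back on its tile, then put the three stray bungs in the crate. Last, I lifted both rolls off the spindle, laid them flat side by side in the drawer and pushed it shut.

**Order:** the tray went back before the strays were picked up, because the gripper can't hold both.

**Last checks:**
- **Crate:** I count eight bungs in the near crate. One is standing on another.
- **Tray:** it is empty and within about 2 mm of the tile's centre, at the tile's angle.
- **Spindle:** it is bare.
- **Drawer:** pushing force rose from near zero to about 16 N at the stop, and the front panel sits against the box.
- **Rolls:** both were flat in the drawer just before I shut it.
- **Other things:** the can, jar, mug, opener and brush look unmoved.

**What went wrong or disagreed:**
- **Missed grasp:** my first grasp at a stray bung closed above it. The fingertips turned out to end about 20 mm short of the stated TCP, so I lowered the later grasps to match. No later grasp missed.
- **Tile measurement:** one late scene-camera fit of the tile was off because the tray hid part of it, so I relied on the unobstructed views instead.

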